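# Push the jammed cork out of the wine funnel

### The job

A cork is jammed in the neck of one of the two steel wine funnels. Take the round wooden pusher out of the rack, push the cork down with it until it drops out of the neck into the tray below, and leave the pusher standing in that funnel with its handle resting down on the cone.

Things in the scene. Friction and masses are not known exactly. Their poses are not given: they have to be found in the camera images.
- pusher: Wooden pusher, hanging upright in a pine rack (top at 88 mm, 3 holes 80 mm apart) beside a copper ball stopper and a black T-shaped jar key (at most 125 mm high). Shaft 20 mm across, 60 mm long; above it a cylindrical handle 32 mm across, 58 mm tall. 70 g. Origin: centre of the shaft's lower end, at first 28 mm above the shelf; z up to the handle. Lift it 65 mm to clear the rack.
- stand: Fixed pine stand, 100 x 100 mm, with the blocked steel funnel. Origin: centre of its underside, on the funnel's axis; z up. Heights: tray floor 6, tray wall 18, open neck (27 bore) 75 to 125, cone up to the rim (54 inside, 60 outside) at 137 mm. The pusher's handle comes to rest on the cone with its lower face at 128, shaft end at 68 mm. Grip its upper half to keep the fingers above the rim.
- cork: Cork 24 mm across, 38 mm long, 12 g, jammed upright in the neck of the funnel on stand, its lower end level with the neck's or sticking out up to 10 mm. Origin: centre of its lower end, at first 66 to 78 mm above the shelf; z up along it. Held by the friction of sprung leaves: a steady push of about 5 to 15 N moves it, and it drops free after 20 to 30 mm.
- spare_stand: A second fixed stand, the same as stand in shape and size, with an empty funnel; not needed. Origin: centre of its underside. The two stands may stand either way round, side by side.
There are look-alikes about, which are no part of the job. There is more than one size of the pusher; the one meant has the size given above.

How it is judged:
On the way, in this order (a step that is already met when the one before it is completed fails the run):
1. the pusher's shaft is inside the neck of the blocked funnel and presses on the cork (contact force between pusher and cork above 1 N and z of pusher in the frame of stand below 0.125 m and horizontal distance between pusher and stand below 0.012 m and z of cork in the frame of stand above 0.04 m), for 0.02 s.
2. the cork has dropped out of the neck into the tray below (z of cork in the frame of stand below 0.035 m and horizontal distance between cork and stand below 0.06 m), for 0.1 s.
At the end, for the whole second after the job is handed in: The cork is at rest in the tray under its funnel (lower end below 35 mm, within 60 mm of the axis); the pusher stands at rest in that funnel, shaft through the neck: lower end 55 to 80 mm above the shelf, within 12 mm of the axis, upright within 17 degrees (all of step 2 and linear speed of each of cork, pusher below 0.03 m/s and z of pusher in the frame of stand between 0.055 and 0.08 m and horizontal distance between pusher and stand below 0.012 m and angle between pusher's own z axis and vertical below 0.3 rad); the robot touches nothing.
It also fails if it takes over 46 s, if anything falls off the work surface, if the arm or the gripper's body presses on something with over 40 N, if the wrist force passes 120 N, or if a joint passes its speed limit or range.

### The arm

A 6-joint arm with a two-finger parallel gripper is mounted at the origin on the work surface. World frame = base frame: x ahead of the robot, y to its left, z up, the work surface at z = 0. Lengths are in m, angles in rad, forces in N, time in s.
With the tool pointing down it reaches from about 0.25 to 0.775 m from the base axis. Payload 8.9 kg.
Tool frame: the origin (TCP) lies on the centre line of the jaws, within the pads' length; the fingertips stand 22 mm ahead of it and the grasp point (between the pads) lies 3 mm ahead of it (ctrl.nose_length is the distance from the TCP to the fingertips, in m); z points along the fingers, y is the line along which they close (so a half turn about z gives the same grasp; the last joint's range is limited). The gripper opens to 85 mm and grips with 20 to 120 N. Pads are 22 mm wide; open, the fingers measure 114 mm over their backs; the gripper's body (76 mm by 85 mm) begins 54 mm behind the grasp point. The pads swing forward as they close: fully open they stand 13 mm farther back than shut.
Start: joints at [1.084, 0.291, -0.153, 1.127, 0, 1.431], TCP at [0.179, 0.494, 0.253] pointing down, gripper open.
Joint ranges: [-2.52, 2.52], [-0.91, 1.74], [-1.3, 1.37], [-1.96, 2.02], [-1.52, 1.47], [-3.14, 3.14]. Speed limits (rad/s): [2.22, 2.22, 2.79, 3.14, 3.14, 3.14].

### API

Orientations are given as a unit quaternion [x, y, z, w].
In Python, from workcell import ctrl gives the robot as it stands.
- The arm moves only by the tool jog_arm, never from a script. Its argument "plan" is a list of rows, each an object of numbers: "tx", "ty", "tz": the shift along the tool's x, y, z scaled (see below); "ax", "ay", "az": the turn, a rotation vector about the tool's x, y, z scaled (see below); "grip": the opening, from 0 (shut) to 1 (fully open). A call has 1 to 5 rows; each row shifts and turns the commanded pose from where the row before left it, along the tool's axes as they then stand; what a row does not reach is not made up. The controller multiplies each number of a shift by 1000 mm and each number of a turn by 180 degrees. A row lasts 1/10 s, in which the tool goes at most 50 mm and 8.59 degrees, less where a joint would pass 70% of its speed; a pose out of reach is approached as far as the arm can. A call with a number of a shift or a turn outside -1 to 1 is refused whole. A call with a gripper value outside its range is refused whole. The fingers move at their own pace and stop on an object; "newtons" is the grip in N (left out, the last holds). Time passes only in rows, so rows that do not move let the fingers close. It gives the time, the measured TCP pose, the force, the opening and the grip force at its end, in the units of the state.
- ctrl.state(): the state, without advancing time (a new reading comes with each control period).
- ctrl.camera(name): name is "side" or "top"; returns the picture (384x512x3 uint8, red, green, blue); there is no depth.
- ctrl.camera_model(name): a dict with "mtx" (3x3 intrinsics, pixels), "R" (3x3) and "t" (3): a world point X has camera coordinates R X + t. Camera axes: x right, y down, z forward; pixel columns grow to the right and rows downward; lengths in m; the calibration is good to about 2 mm. A picture is of the moment at which its call begins. camera_model takes no time and is no camera call.
- ctrl.finish_job(): hands the job in; it is judged then, once.
Trained networks look in the newest picture that a camera, given by its name, has taken for a name from the list of things; names that differ only in an ending like _2 or _b are one class to them, and where a whole thing is asked for, a point or a joint stands for the part that bears it (a point fixed in the world has none). Each returns a list of dicts, best first, with "p" (0 to 1); they miss things now and then, are a little off and sometimes report something else, mostly with a low value. They report only what shows in the picture. A call takes as long as a camera call. They do not tell look-alikes from the thing itself.
- ctrl.look_for(query, camera): "position" ([x, y, z] in m, in world coordinates, good to about 4 mm: the middle of the surface that is visible of it).
- ctrl.regions_of(query, camera): "region" (384x512 bool, what is visible of it).
The state is a dict: "t": time; "joint_positions": joint angles; "dq": joint speeds; "joint_torque": joint torques, N m; "eef_pos": TCP position; "orientation": TCP orientation; "contact_force": force on the tool from outside, world axes, zero at the start; "moment": the same for the moment, N m; "gripper_width": finger opening in m; "grasp_force": force on a finger pad.
Only numpy, scipy, OpenCV 4.12 (cv2) and the standard library are available. Lean on these libraries where they do the work, as an engineer would, in place of code of your own. Each camera call takes 0.05 s, during which the arm holds its last target. There are 200 camera calls.

## Working session

There is one attempt and no reset: what is moved stays moved. The work goes in short steps, Python scripts to look and compute and a tool call to move; the robot and the scene stay as the last step left them, time stands still between calls to the robot, and variables do not carry over. Pictures are saved under pics/ and viewed, at most 10 in all, crops included, and the job is handed in when it is done.

Besides the shell and the picture viewer there is one more tool, called after "Emit:" by a JSON object that holds its "method" and its "body". jog_arm: Moves the arm, as the interface text tells. Shifts and turns lie within -1 to 1; 1 stands for 1000 mm of shift or 180 degrees of turn. Its arguments: {"type":"object","properties":{"plan":{"type":"array","items":{"type":"object","properties":{"tx":{"type":"number","minimum":-1,"maximum":1},"ty":{"type":"number","minimum":-1,"maximum":1},"tz":{"type":"number","minimum":-1,"maximum":1},"ax":{"type":"number","minimum":-1,"maximum":1},"ay":{"type":"number","minimum":-1,"maximum":1},"az":{"type":"number","minimum":-1,"maximum":1},"grip":{"type":"number"}}}},"newtons":{"type":"number"}},"required":["plan"]}

```bash
mkdir -p pics; python3 - <<'E'
from workcell import ctrl
import cv2,numpy as np
for c in("side","top"):
    im=ctrl.camera(c); cv2.imwrite(f"pics/{c}0.png",im[:,:,::-1])
    m=ctrl.camera_model(c); print(c,np.round(m["mtx"],1).tolist(),np.round(m["R"],3).tolist(),np.round(m["t"],3).tolist())
    for q in("pusher","stand","cork","spare_stand"):
        print(q,[(np.round(d["position"],3).tolist(),round(d["p"],2)) for d in ctrl.look_for(q,c)])
s=ctrl.state();print(s["t"],s["eef_pos"],s["orientation"],s["gripper_width"],ctrl.nose_length)
E
```

```text
side [[388.0, 0.0, 257.9], [0.0, 388.0, 193.2], [0.0, 0.0, 1.0]] [[0.973, -0.228, -0.022], [-0.151, -0.567, -0.81], [0.172, 0.791, -0.587]] [-0.495, 0.113, 0.936]
pusher [([0.507, -0.447, 0.138], 0.85), ([0.403, -0.35, 0.072], 0.69), ([0.482, -0.338, 0.129], 0.58)]
stand [([0.476, 0.033, 0.077], 0.63)]
cork []
spare_stand [([0.508, 0.247, 0.097], 0.82)]
top [[366.7, 0.0, 260.7], [0.0, 366.7, 190.2], [0.0, 0.0, 1.0]] [[-0.021, -1.0, -0.004], [-0.987, 0.022, -0.162], [0.162, 0.0, -0.987]] [-0.05, 0.501, 0.814]
pusher [([0.505, -0.419, 0.154], 0.78), ([0.482, -0.323, 0.145], 0.65), ([0.402, -0.338, 0.086], 0.64)]
stand [([0.474, 0.071, 0.12], 0.74)]
cork []
spare_stand [([0.502, 0.259, 0.103], 0.59)]
0.5 [0.17889277 0.49355156 0.25328968] [ 1.73011961e-01  9.84919722e-01 -2.38173949e-05 -3.26071519e-05] 0.08534391833951571 0.022
```

View pics/side0.png

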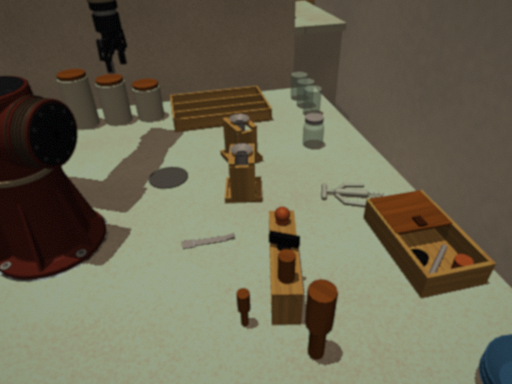

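View pics/top0.png

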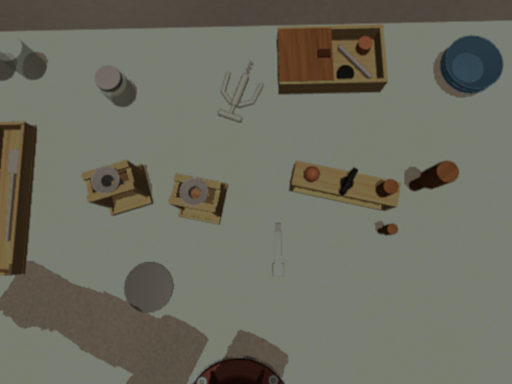

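Candidates for the pusher in the top view are (390,187) in the rack, (440,175) large and standing free, and (390,229) small and standing free. The one in the rack fits. The blocked funnel looks like the one at (194,190), with orange in its neck; the one at (106,181) has a dark bore. I'll confirm both in an enlarged crop.

```bash
cat > h.py <<'E'
import numpy as np
from workcell import ctrl
def ray(c,uv,z):
    m=ctrl.camera_model(c);R=np.array(m["R"]);t=np.array(m["t"])
    C=-R.T@t; d=R.T@np.linalg.solve(np.array(m["mtx"]),[uv[0],uv[1],1.])
    return C+d*(z-C[2])/d[2]
def proj(c,X):
    m=ctrl.camera_model(c); p=np.array(m["mtx"])@(np.array(m["R"])@np.asarray(X,float)+m["t"]); return p[:2]/p[2]
E
python3 - <<'E'
from h import *
import cv2
t=cv2.imread("pics/top0.png"); s=cv2.imread("pics/side0.png")
a=cv2.resize(t[150:230,75:235],(800,400),interpolation=cv2.INTER_CUBIC)[:, :]
def cr(im,x,y,w,h,k): return cv2.resize(im[y:y+h,x:x+w],(w*k,h*k),interpolation=cv2.INTER_CUBIC)
A=np.hstack([cr(t,80,155,80,60,5),cr(t,155,155,80,60,5)])
B=np.hstack([cr(t,340,155,80,60,5),cr(s,250,235,80,60,5)])
cv2.imwrite("pics/crop.png",np.vstack([A,B]))
for n,uv,z in(("funA",(106,181),.137),("funB",(194,191),.137),("push",(391,187),.146)): print(n,ray("top",uv,z).round(4))
for c in("top","side"):
  ctrl.camera(c)
  for q in("pusher","stand"):
    for d in ctrl.regions_of(q,c):
      ys,xs=np.nonzero(d["region"]);print(c,q,round(d["p"],2),xs.min(),xs.max(),ys.min(),ys.max(),xs.mean().round(1),ys.mean().round(1))
E
```

```text
funA [0.5105 0.2596 0.137 ]
funB [0.4854 0.0765 0.137 ]
push [ 0.4833 -0.3272  0.146 ]
top pusher 0.88 409 458 161 191 435.1 176.4
top pusher 0.85 376 397 179 197 386.8 188.6
top pusher 0.61 378 397 224 235 388.8 229.7
top stand 0.62 168 227 174 224 198.1 198.2
side pusher 0.91 277 296 250 283 286.1 266.6
side pusher 0.9 304 337 280 359 319.2 314.8
side pusher 0.57 236 249 288 326 243.0 305.2
```

View pics/crop.png

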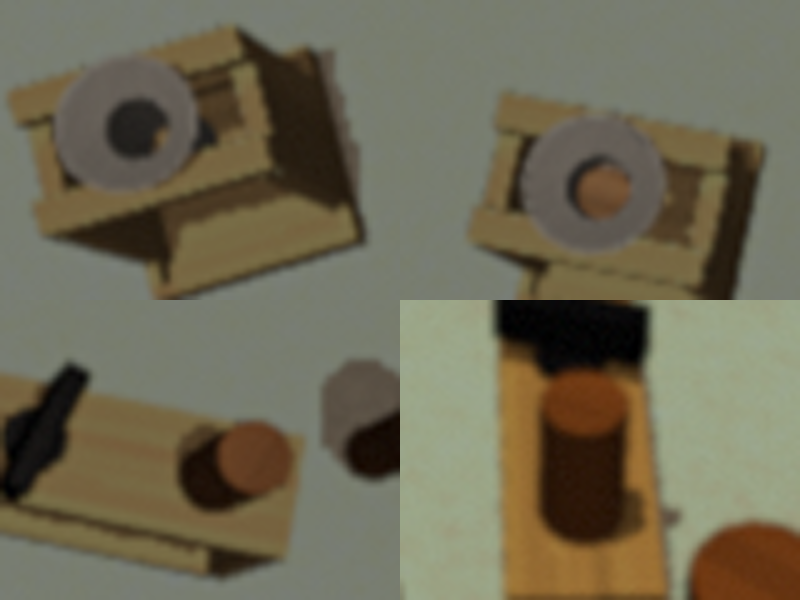

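The right-hand funnel (rim centre at about 193.2,191.2 in the top view) holds the cork. The rack pusher, with its top at (390.6,186.2) top and (286.6,255) side, is the one meant.

```bash
python3 - <<'E'
from h import *
from scipy.spatial.transform import Rotation as Ro
import cv2
print(ray("top",(390.6,186.2),.146),ray("side",(286.6,255),.146))
F=ray("top",(193.2,191.2),.137);print("fun",F, "side proj",proj("side",F))
# scale checks
for X,r in((F,.03),(ray("top",(390.6,186.2),.146),.016)): print([np.round(proj("top",X+np.array([0,r,0]))-proj("top",X-np.array([0,r,0])),1)])
s=cv2.imread("pics/side0.png")
cv2.imwrite("pics/sc.png",cv2.resize(s[110:210,195:295],(600,600),interpolation=cv2.INTER_CUBIC))
# rack axis dir in top: ends
print("rack dir",ray("top",(312,173.5),.12)-ray("top",(390.6,186.2),.146))
print(Ro.from_quat(ctrl.state()["orientation"]).as_matrix().round(3))
for n in("stand_a","z"):pass
E
```

```text
[ 0.48497714 -0.32650487  0.146     ] [ 0.48656652 -0.32860783  0.146     ]
fun [0.4850315  0.07818061 0.137     ] side proj [240.72703302 148.25506309]
[array([-29. ,   0.6])]
[array([-15.7,   0.3])]
rack dir [ 0.03542994  0.15539823 -0.026     ]
[[-0.94   0.341  0.   ]
 [ 0.341  0.94   0.   ]
 [-0.     0.    -1.   ]]
```

View pics/sc.png

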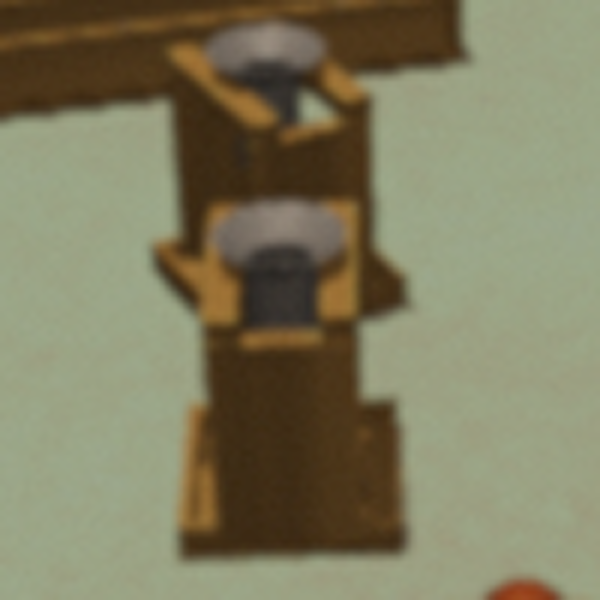

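Emit:
{"method": "jog_arm", "body": {"plan": [{"az": 0.0456}, {"az": 0.0456}, {"az": 0.0456}, {"az": 0.0456}, {"az": 0.0456}]}}

```text
schema error: expected keys tx, ty, tz, ax, ay, az, grip
```

Emit:
{"method": "jog_arm", "body": {"plan": [{"az": 0.0456}, {"az": 0.0456}, {"az": 0.0456}, {"az": 0.0456}, {"az": 0.0456}]}}

```text
schema error: expected keys tx, ty, tz, ax, ay, az, grip
```

```bash
cat >> h.py <<'E'
from scipy.spatial.transform import Rotation as Ro
def need(X):
    s=ctrl.state();R=Ro.from_quat(s["orientation"]).as_matrix();d=R.T@(np.array(X)-s["eef_pos"])
    print("t",round(s["t"],2),"pos",np.round(s["eef_pos"],4),"yaw_y",round(np.degrees(np.arctan2(R[1,1],R[0,1])),2),"tilt",np.round(R[:,2],4),"d_tool",d.round(4),"w",round(s["gripper_width"],4),"F",np.round(s["contact_force"],1),"g",s["grasp_force"],"j6",round(s["joint_positions"][5],2))
E
python3 -c "
from h import *
need([.4858,-.3275,.253])"
```

```text
t 0.8 pos [0.1789 0.4936 0.2533] yaw_y 70.07 tilt [ 1.e-04  0.e+00 -1.e+00] d_tool [-5.683e-01 -6.673e-01  3.000e-04] w 0.0855 F [-0.1  0.   0.8] g 0.0 j6 1.43
```

All keys are required.

Emit:
{"method": "jog_arm", "body": {"plan": [{"tx": 0, "ty": 0, "tz": 0, "ax": 0, "ay": 0, "az": 0.0456, "grip": 1}, {"tx": 0, "ty": 0, "tz": 0, "ax": 0, "ay": 0, "az": 0.0456, "grip": 1}, {"tx": 0, "ty": 0, "tz": 0, "ax": 0, "ay": 0, "az": 0.0456, "grip": 1}, {"tx": 0, "ty": 0, "tz": 0, "ax": 0, "ay": 0, "az": 0.0456, "grip": 1}, {"tx": 0, "ty": 0, "tz": 0, "ax": 0, "ay": 0, "az": 0.0456, "grip": 1}]}}

```text
t: 1.3
eef_pos: [0.1789, 0.4935, 0.2533]
orientation: [0.51, 0.86, -0.0, 0.0]
contact_force: [0.2, -0.2, -0.5]
gripper_width: 0.0854
grasp_force: 0.0
```

Emit:
{"method": "jog_arm", "body": {"plan": [{"tx": 0, "ty": 0, "tz": 0, "ax": 0, "ay": 0, "az": 0.0456, "grip": 1}, {"tx": 0, "ty": 0, "tz": 0, "ax": 0, "ay": 0, "az": 0.0456, "grip": 1}, {"tx": 0, "ty": 0, "tz": 0, "ax": 0, "ay": 0, "az": 0.0456, "grip": 1}, {"tx": 0, "ty": 0, "tz": 0, "ax": 0, "ay": 0, "az": 0.0456, "grip": 1}, {"tx": 0, "ty": 0, "tz": 0, "ax": 0, "ay": 0, "az": 0.0456, "grip": 1}]}}

```text
t: 1.8
eef_pos: [0.1789, 0.4936, 0.2533]
orientation: [0.779, 0.627, 0.0, -0.0]
contact_force: [0.6, -0.0, -0.6]
gripper_width: 0.085
grasp_force: 0.0
```

```bash
python3 -c "
from h import *
need([.4858,-.3275,.253])"
```

```text
t 1.8 pos [0.1789 0.4936 0.2533] yaw_y -12.35 tilt [ 0.  0. -1.] d_tool [-7.365e-01  4.753e-01  3.000e-04] w 0.085 F [ 0.6 -0.  -0.6] g 0.0 j6 2.87
```

Emit:
{"method": "jog_arm", "body": {"plan": [{"tx": -0.0368, "ty": 0.0238, "tz": 0, "ax": 0, "ay": 0, "az": 0, "grip": 1}, {"tx": -0.0368, "ty": 0.0238, "tz": 0, "ax": 0, "ay": 0, "az": 0, "grip": 1}, {"tx": -0.0368, "ty": 0.0238, "tz": 0, "ax": 0, "ay": 0, "az": 0, "grip": 1}, {"tx": -0.0368, "ty": 0.0238, "tz": 0, "ax": 0, "ay": 0, "az": 0, "grip": 1}, {"tx": -0.0368, "ty": 0.0238, "tz": 0, "ax": 0, "ay": 0, "az": 0, "grip": 1}]}}

```text
t: 2.3
eef_pos: [0.2573, 0.2873, 0.2534]
orientation: [0.777, 0.63, 0.0, 0.0]
contact_force: [1.8, -0.4, 0.5]
gripper_width: 0.0858
grasp_force: 0.0
```

Emit:
{"method": "jog_arm", "body": {"plan": [{"tx": -0.0368, "ty": 0.0238, "tz": 0, "ax": 0, "ay": 0, "az": 0, "grip": 1}, {"tx": -0.0368, "ty": 0.0238, "tz": 0, "ax": 0, "ay": 0, "az": 0, "grip": 1}, {"tx": -0.0368, "ty": 0.0238, "tz": 0, "ax": 0, "ay": 0, "az": 0, "grip": 1}, {"tx": -0.0368, "ty": 0.0238, "tz": 0, "ax": 0, "ay": 0, "az": 0, "grip": 1}, {"tx": -0.0368, "ty": 0.0238, "tz": 0, "ax": 0, "ay": 0, "az": 0, "grip": 1}]}}

```text
t: 2.8
eef_pos: [0.3355, 0.0824, 0.2536]
orientation: [0.777, 0.629, 0.0, 0.0]
contact_force: [0.5, 0.8, -0.2]
gripper_width: 0.0854
grasp_force: 0.0
```

Emit:
{"method": "jog_arm", "body": {"plan": [{"tx": -0.0368, "ty": 0.0238, "tz": 0, "ax": 0, "ay": 0, "az": 0, "grip": 1}, {"tx": -0.0368, "ty": 0.0238, "tz": 0, "ax": 0, "ay": 0, "az": 0, "grip": 1}, {"tx": -0.0368, "ty": 0.0238, "tz": 0, "ax": 0, "ay": 0, "az": 0, "grip": 1}, {"tx": -0.0368, "ty": 0.0238, "tz": 0, "ax": 0, "ay": 0, "az": 0, "grip": 1}, {"tx": -0.0368, "ty": 0.0238, "tz": 0, "ax": 0, "ay": 0, "az": 0, "grip": 1}]}}

```text
t: 3.3
eef_pos: [0.4136, -0.1227, 0.2535]
orientation: [0.777, 0.629, 0.0, 0.0]
contact_force: [0.4, 0.3, 1.0]
gripper_width: 0.0857
grasp_force: 0.0
```

Emit:
{"method": "jog_arm", "body": {"plan": [{"tx": -0.0368, "ty": 0.0238, "tz": 0, "ax": 0, "ay": 0, "az": 0, "grip": 1}, {"tx": -0.0368, "ty": 0.0238, "tz": 0, "ax": 0, "ay": 0, "az": 0, "grip": 1}, {"tx": -0.0368, "ty": 0.0238, "tz": 0, "ax": 0, "ay": 0, "az": 0, "grip": 1}, {"tx": -0.0368, "ty": 0.0238, "tz": 0, "ax": 0, "ay": 0, "az": 0, "grip": 1}, {"tx": 0, "ty": 0, "tz": 0, "ax": 0, "ay": 0, "az": 0, "grip": 1}]}}

```text
t: 3.8
eef_pos: [0.477, -0.2891, 0.2524]
orientation: [0.778, 0.628, -0.0, 0.001]
contact_force: [-0.2, 0.2, 0.1]
gripper_width: 0.0855
grasp_force: 0.0
```

```bash
python3 -c "
from h import *
need([.4858,-.3275,.134])"
```

```text
t 3.8 pos [ 0.477  -0.2891  0.2524] yaw_y -12.2 tilt [ 6.0e-04 -1.5e-03 -1.0e+00] d_tool [-0.0356  0.0166  0.1185] w 0.0855 F [-0.2  0.2  0.1] g 0.0 j6 1.11
```

Emit:
{"method": "jog_arm", "body": {"plan": [{"tx": -0.0356, "ty": 0.0166, "tz": 0, "ax": 0, "ay": 0, "az": 0, "grip": 1}, {"tx": 0, "ty": 0, "tz": 0.03, "ax": 0, "ay": 0, "az": 0, "grip": 1}, {"tx": 0, "ty": 0, "tz": 0.03, "ax": 0, "ay": 0, "az": 0, "grip": 1}, {"tx": 0, "ty": 0, "tz": 0, "ax": 0, "ay": 0, "az": 0, "grip": 1}]}}

```text
t: 4.2
eef_pos: [0.4826, -0.321, 0.1897]
orientation: [0.777, 0.629, -0.001, -0.003]
contact_force: [-0.2, 0.6, -1.0]
gripper_width: 0.0852
grasp_force: 0.0
```

```bash
python3 -c "
from h import *
import cv2
need([.4858,-.3275,.134])
a=ctrl.camera('side')[190:310,210:370,::-1];b=ctrl.camera('top')[130:250,320:480,::-1]
cv2.imwrite('pics/g.png',cv2.resize(np.hstack([a,b]),None,fx=2.5,fy=2.5,interpolation=cv2.INTER_CUBIC))"
```

```text
t 4.2 pos [ 0.4826 -0.321   0.1897] yaw_y -12.02 tilt [-0.0051  0.0045 -1.    ] d_tool [-0.0059  0.0048  0.0557] w 0.0852 F [-0.2  0.6 -1. ] g 0.0 j6 1.07
```

View pics/g.png

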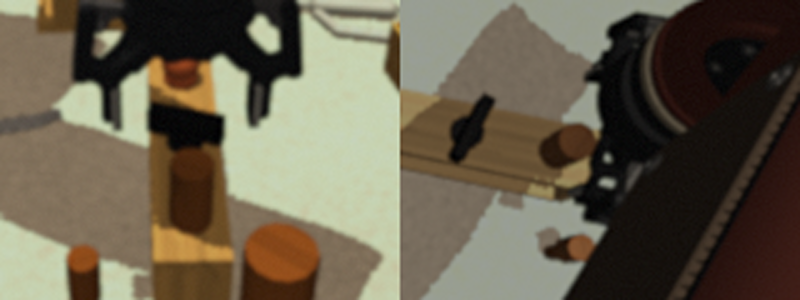

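The picture shows the rack pusher still clear, at about (190,190) in the left half, with the fingers straddling it a little above and behind. I'll check that geometry numerically against the TCP.

```bash
python3 -c "
from h import *
need([.4858,-.3275,.134])
P=ctrl.state()['eef_pos'];print(proj('side',[P[0],P[1],P[2]-.015]),proj('side',[.4858,-.3275,.175]),proj('top',[P[0],P[1],P[2]]))"
```

```text
t 4.3 pos [ 0.4844 -0.3222  0.1938] yaw_y -11.99 tilt [-6.e-04  6.e-04 -1.e+00] d_tool [-0.0049  0.0025  0.0598] w 0.0855 F [ 1.3 -0.6  0.8] g 0.0 j6 1.07
[284.72776965 238.82181429] [286.34441385 242.373203  ] [397.02671146 182.21848717]
```

Emit:
{"method": "jog_arm", "body": {"plan": [{"tx": -0.006, "ty": 0.0045, "tz": 0, "ax": 0, "ay": 0, "az": 0, "grip": 1}, {"tx": 0, "ty": 0, "tz": 0, "ax": 0, "ay": 0, "az": 0, "grip": 1}, {"tx": 0, "ty": 0, "tz": 0, "ax": 0, "ay": 0, "az": 0, "grip": 1}]}}

```text
t: 4.6
eef_pos: [0.4883, -0.33, 0.1944]
orientation: [0.777, 0.629, 0.0, 0.001]
contact_force: [-0.0, -0.0, -0.7]
gripper_width: 0.0855
grasp_force: 0.0
```

```bash
python3 -c "
from h import *
need([.4858,-.3275,.134])"
```

```text
t 4.6 pos [ 0.4883 -0.33    0.1944] yaw_y -12.01 tilt [ 0.0013 -0.0012 -1.    ] d_tool [ 0.002  -0.0031  0.0604] w 0.0855 F [-0.  -0.  -0.7] g 0.0 j6 1.06
```

Emit:
{"method": "jog_arm", "body": {"plan": [{"tx": 0.002, "ty": -0.003, "tz": 0.02, "ax": 0, "ay": 0, "az": 0, "grip": 1}, {"tx": 0, "ty": 0, "tz": 0.02, "ax": 0, "ay": 0, "az": 0, "grip": 1}, {"tx": 0, "ty": 0, "tz": 0, "ax": 0, "ay": 0, "az": 0, "grip": 1}, {"tx": 0, "ty": 0, "tz": 0, "ax": 0, "ay": 0, "az": 0, "grip": 1}]}}

```text
t: 5.0
eef_pos: [0.4853, -0.3269, 0.1539]
orientation: [0.777, 0.629, -0.0, 0.0]
contact_force: [-0.2, -1.3, -0.4]
gripper_width: 0.0856
grasp_force: 0.0
```

```bash
python3 -c "
from h import *
need([.4858,-.3275,.134])"
```

```text
t 5.0 pos [ 0.4853 -0.3269  0.1539] yaw_y -12.0 tilt [ 0. -0. -1.] d_tool [-0.0005  0.0006  0.0199] w 0.0856 F [-0.2 -1.3 -0.4] g 0.0 j6 1.06
```

Emit:
{"method": "jog_arm", "body": {"plan": [{"tx": 0, "ty": 0, "tz": 0.02, "ax": 0, "ay": 0, "az": 0, "grip": 1}, {"tx": 0, "ty": 0, "tz": 0, "ax": 0, "ay": 0, "az": 0, "grip": 1}, {"tx": 0, "ty": 0, "tz": 0, "ax": 0, "ay": 0, "az": 0, "grip": 0.2}, {"tx": 0, "ty": 0, "tz": 0, "ax": 0, "ay": 0, "az": 0, "grip": 0.2}, {"tx": 0, "ty": 0, "tz": 0, "ax": 0, "ay": 0, "az": 0, "grip": 0.2}], "newtons": 70}}

```text
t: 5.5
eef_pos: [0.4857, -0.3273, 0.1343]
orientation: [0.777, 0.629, 0.0, 0.001]
contact_force: [-0.0, 0.1, 0.3]
gripper_width: 0.0439
grasp_force: 0.0
```

Emit:
{"method": "jog_arm", "body": {"plan": [{"tx": 0, "ty": 0, "tz": 0, "ax": 0, "ay": 0, "az": 0, "grip": 0.2}, {"tx": 0, "ty": 0, "tz": 0, "ax": 0, "ay": 0, "az": 0, "grip": 0.2}, {"tx": 0, "ty": 0, "tz": 0, "ax": 0, "ay": 0, "az": 0, "grip": 0.2}, {"tx": 0, "ty": 0, "tz": 0, "ax": 0, "ay": 0, "az": 0, "grip": 0.2}, {"tx": 0, "ty": 0, "tz": 0, "ax": 0, "ay": 0, "az": 0, "grip": 0.2}]}}

```text
t: 6.0
eef_pos: [0.4855, -0.3272, 0.1342]
orientation: [0.777, 0.629, 0.0, 0.001]
contact_force: [-1.4, 0.1, 5.1]
gripper_width: 0.0303
grasp_force: 68.6
```

```bash
python3 -c "
from h import *
need([.4858,-.3275,.274])"
```

```text
t 6.0 pos [ 0.4855 -0.3272  0.1342] yaw_y -12.01 tilt [ 8.e-04 -9.e-04 -1.e+00] d_tool [-0.0003  0.0005 -0.1398] w 0.0303 F [-1.4  0.1  5.1] g 68.576840525011 j6 1.06
```

Emit:
{"method": "jog_arm", "body": {"plan": [{"tx": 0, "ty": 0, "tz": -0.02, "ax": 0, "ay": 0, "az": 0, "grip": 0.2}, {"tx": 0, "ty": 0, "tz": -0.03, "ax": 0, "ay": 0, "az": 0, "grip": 0.2}, {"tx": 0, "ty": 0, "tz": -0.04, "ax": 0, "ay": 0, "az": 0, "grip": 0.2}, {"tx": 0, "ty": 0, "tz": -0.04, "ax": 0, "ay": 0, "az": 0, "grip": 0.2}, {"tx": 0, "ty": 0, "tz": -0.015, "ax": 0, "ay": 0, "az": 0, "grip": 0.2}]}}

```text
t: 6.5
eef_pos: [0.4863, -0.3277, 0.2827]
orientation: [0.777, 0.629, 0.0, 0.003]
contact_force: [0.7, -0.5, -1.1]
gripper_width: 0.0304
grasp_force: 69.3
```

Emit:
{"method": "jog_arm", "body": {"plan": [{"tx": 0, "ty": 0, "tz": 0, "ax": 0, "ay": 0, "az": 0, "grip": 0.2}, {"tx": 0, "ty": 0, "tz": 0, "ax": 0, "ay": 0, "az": 0, "grip": 0.2}]}}

```text
t: 6.7
eef_pos: [0.485, -0.3268, 0.2776]
orientation: [0.777, 0.629, -0.0, -0.0]
contact_force: [1.1, 0.5, -1.1]
gripper_width: 0.0305
grasp_force: 69.3
```

```bash
python3 -c "
from h import *
need([.486,.078,.274])
import cv2
ctrl.camera('side');
cv2.imwrite('pics/l.png',cv2.resize(ctrl.camera('side')[150:300,190:350,::-1],None,fx=4,fy=4,interpolation=cv2.INTER_CUBIC))
P=ctrl.state()['eef_pos']
for z in(-.106,-.046,.012):print(z,proj('side',P+np.array([0,0,z])))"
```

```text
t 6.7 pos [ 0.485  -0.3268  0.2776] yaw_y -12.01 tilt [-5.e-04  4.e-04 -1.e+00] d_tool [ 0.3961 -0.0833  0.0038] w 0.0305 F [ 1.1  0.5 -1.1] g 69.33818105355385 j6 1.06
-0.106 [285.43028329 243.92624765]
-0.046 [286.1612114  216.65409474]
0.012 [286.95046033 187.20589411]
```

View pics/l.png

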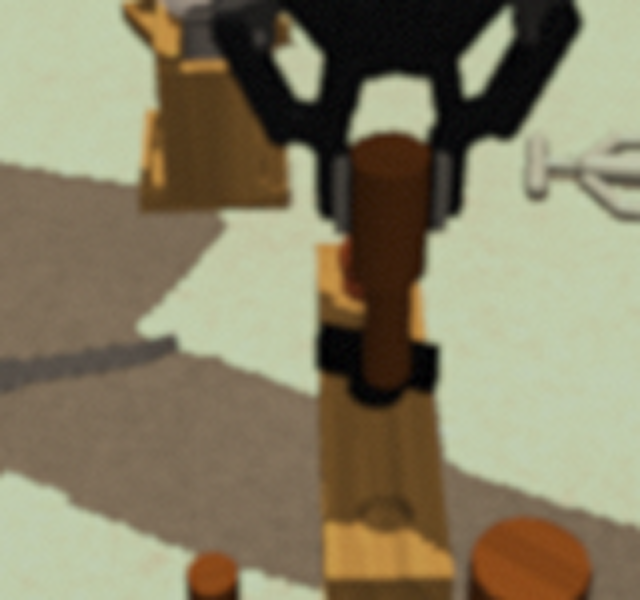

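Emit:
{"method": "jog_arm", "body": {"plan": [{"tx": 0.02, "ty": -0.0042, "tz": 0, "ax": 0, "ay": 0, "az": 0, "grip": 0.2}, {"tx": 0.0376, "ty": -0.008, "tz": 0, "ax": 0, "ay": 0, "az": 0, "grip": 0.2}, {"tx": 0.0376, "ty": -0.008, "tz": 0, "ax": 0, "ay": 0, "az": 0, "grip": 0.2}, {"tx": 0.0376, "ty": -0.008, "tz": 0, "ax": 0, "ay": 0, "az": 0, "grip": 0.2}, {"tx": 0.0376, "ty": -0.008, "tz": 0, "ax": 0, "ay": 0, "az": 0, "grip": 0.2}]}}

```text
t: 7.3
eef_pos: [0.4844, -0.151, 0.2769]
orientation: [0.777, 0.629, -0.0, -0.001]
contact_force: [1.3, 0.2, -0.2]
gripper_width: 0.0304
grasp_force: 69.3
```

Emit:
{"method": "jog_arm", "body": {"plan": [{"tx": 0.0376, "ty": -0.008, "tz": 0, "ax": 0, "ay": 0, "az": 0, "grip": 0.2}, {"tx": 0.0376, "ty": -0.008, "tz": 0, "ax": 0, "ay": 0, "az": 0, "grip": 0.2}, {"tx": 0.0376, "ty": -0.008, "tz": 0, "ax": 0, "ay": 0, "az": 0, "grip": 0.2}, {"tx": 0.0376, "ty": -0.008, "tz": 0, "ax": 0, "ay": 0, "az": 0, "grip": 0.2}, {"tx": 0.0376, "ty": -0.008, "tz": 0, "ax": 0, "ay": 0, "az": 0, "grip": 0.2}]}}

```text
t: 7.8
eef_pos: [0.4843, 0.0411, 0.277]
orientation: [0.777, 0.629, -0.001, -0.001]
contact_force: [0.1, -0.4, -1.3]
gripper_width: 0.0304
grasp_force: 69.3
```

Emit:
{"method": "jog_arm", "body": {"plan": [{"tx": 0.02, "ty": -0.0042, "tz": 0, "ax": 0, "ay": 0, "az": 0, "grip": 0.2}, {"tx": 0, "ty": 0, "tz": 0, "ax": 0, "ay": 0, "az": 0, "grip": 0.2}, {"tx": 0, "ty": 0, "tz": 0, "ax": 0, "ay": 0, "az": 0, "grip": 0.2}]}}

```text
t: 8.1
eef_pos: [0.4848, 0.0601, 0.2773]
orientation: [0.777, 0.63, -0.001, -0.0]
contact_force: [0.3, -1.0, -0.3]
gripper_width: 0.0302
grasp_force: 69.3
```

```bash
python3 -c "
from h import *
need([.485,.078,.260])"
```

```text
t 8.1 pos [0.4848 0.0601 0.2773] yaw_y -11.94 tilt [-1.8e-03 -3.0e-04 -1.0e+00] d_tool [ 0.0176 -0.0034  0.0173] w 0.0302 F [ 0.3 -1.  -0.3] g 69.34929764873232 j6 1.75
```

Emit:
{"method": "jog_arm", "body": {"plan": [{"tx": 0.0176, "ty": -0.0034, "tz": 0, "ax": 0, "ay": 0, "az": 0, "grip": 0.2}, {"tx": 0, "ty": 0, "tz": 0.017, "ax": 0, "ay": 0, "az": 0, "grip": 0.2}, {"tx": 0, "ty": 0, "tz": 0, "ax": 0, "ay": 0, "az": 0, "grip": 0.2}, {"tx": 0, "ty": 0, "tz": 0, "ax": 0, "ay": 0, "az": 0, "grip": 0.2}, {"tx": 0, "ty": 0, "tz": 0, "ax": 0, "ay": 0, "az": 0, "grip": 0.2}]}}

```text
t: 8.6
eef_pos: [0.4859, 0.0771, 0.2617]
orientation: [0.778, 0.629, 0.0, 0.0]
contact_force: [0.1, -0.5, -0.7]
gripper_width: 0.0303
grasp_force: 69.4
```

```bash
python3 -c "
from h import *
import cv2
a=ctrl.camera('side')[90:210,190:290,::-1];b=ctrl.camera('top')[140:260,150:250,::-1]
cv2.imwrite('pics/f.png',cv2.resize(np.hstack([a,b]),None,fx=4,fy=4,interpolation=cv2.INTER_CUBIC))
need([.485,.078,.260])
P=ctrl.state()['eef_pos'];print(proj('side',P-np.array([0,0,.106])),proj('side',P-np.array([0,0,.046])))"
```

```text
t 8.7 pos [0.486  0.0774 0.2618] yaw_y -12.05 tilt [ 7.e-04 -1.e-04 -1.e+00] d_tool [ 0.0004 -0.0011  0.0018] w 0.0301 F [ 0.   0.2 -1.1] g 69.3535284556674 j6 1.79
[240.79691696 141.88217914] [239.62938404 120.23353277]
```

View pics/f.png

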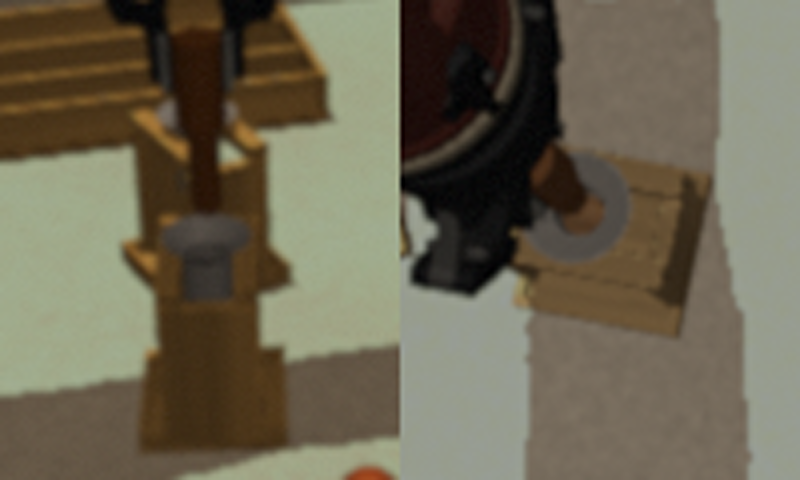

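Side: the shaft end (x≈241.1) is over the rim centre (x≈241.4). Top: the shaft end, at about (578,205) in the crop, is over the bore. I'll lower it into the neck.

Emit:
{"method": "jog_arm", "body": {"plan": [{"tx": 0, "ty": -0.0005, "tz": 0.01, "ax": 0, "ay": 0, "az": 0, "grip": 0.2}, {"tx": 0, "ty": 0, "tz": 0.01, "ax": 0, "ay": 0, "az": 0, "grip": 0.2}, {"tx": 0, "ty": 0, "tz": 0.007, "ax": 0, "ay": 0, "az": 0, "grip": 0.2}, {"tx": 0, "ty": 0, "tz": 0, "ax": 0, "ay": 0, "az": 0, "grip": 0.2}, {"tx": 0, "ty": 0, "tz": 0, "ax": 0, "ay": 0, "az": 0, "grip": 0.2}]}}

```text
t: 9.2
eef_pos: [0.485, 0.078, 0.2341]
orientation: [0.777, 0.629, -0.0, -0.0]
contact_force: [-0.7, -0.3, -0.3]
gripper_width: 0.0306
grasp_force: 69.4
```

Emit:
{"method": "jog_arm", "body": {"plan": [{"tx": 0, "ty": 0, "tz": 0.004, "ax": 0, "ay": 0, "az": 0, "grip": 0.2}, {"tx": 0, "ty": 0, "tz": 0.004, "ax": 0, "ay": 0, "az": 0, "grip": 0.2}, {"tx": 0, "ty": 0, "tz": 0, "ax": 0, "ay": 0, "az": 0, "grip": 0.2}, {"tx": 0, "ty": 0, "tz": 0, "ax": 0, "ay": 0, "az": 0, "grip": 0.2}]}}

```text
t: 9.6
eef_pos: [0.4851, 0.078, 0.2262]
orientation: [0.777, 0.629, -0.0, -0.0]
contact_force: [0.4, 0.2, -0.6]
gripper_width: 0.0306
grasp_force: 69.4
```

Emit:
{"method": "jog_arm", "body": {"plan": [{"tx": 0, "ty": 0, "tz": 0.003, "ax": 0, "ay": 0, "az": 0, "grip": 0.2}, {"tx": 0, "ty": 0, "tz": 0.003, "ax": 0, "ay": 0, "az": 0, "grip": 0.2}, {"tx": 0, "ty": 0, "tz": 0.003, "ax": 0, "ay": 0, "az": 0, "grip": 0.2}, {"tx": 0, "ty": 0, "tz": 0.003, "ax": 0, "ay": 0, "az": 0, "grip": 0.2}, {"tx": 0, "ty": 0, "tz": 0, "ax": 0, "ay": 0, "az": 0, "grip": 0.2}]}}

```text
t: 10.1
eef_pos: [0.4853, 0.078, 0.2143]
orientation: [0.777, 0.629, 0.0, 0.0]
contact_force: [0.3, 0.4, 1.1]
gripper_width: 0.0305
grasp_force: 69.4
```

Emit:
{"method": "jog_arm", "body": {"plan": [{"tx": 0, "ty": 0, "tz": 0.003, "ax": 0, "ay": 0, "az": 0, "grip": 0.2}, {"tx": 0, "ty": 0, "tz": 0.003, "ax": 0, "ay": 0, "az": 0, "grip": 0.2}, {"tx": 0, "ty": 0, "tz": 0.003, "ax": 0, "ay": 0, "az": 0, "grip": 0.2}, {"tx": 0, "ty": 0, "tz": 0, "ax": 0, "ay": 0, "az": 0, "grip": 0.2}]}}

```text
t: 10.5
eef_pos: [0.4854, 0.078, 0.2056]
orientation: [0.777, 0.629, 0.0, 0.0]
contact_force: [-0.5, 0.1, 3.5]
gripper_width: 0.0303
grasp_force: 69.7
```

Emit:
{"method": "jog_arm", "body": {"plan": [{"tx": 0, "ty": 0, "tz": 0.003, "ax": 0, "ay": 0, "az": 0, "grip": 0.2}, {"tx": 0, "ty": 0, "tz": 0.003, "ax": 0, "ay": 0, "az": 0, "grip": 0.2}, {"tx": 0, "ty": 0, "tz": 0.003, "ax": 0, "ay": 0, "az": 0, "grip": 0.2}]}}

```text
t: 10.8
eef_pos: [0.4854, 0.0781, 0.197]
orientation: [0.777, 0.629, 0.001, 0.0]
contact_force: [-1.9, 0.7, 9.9]
gripper_width: 0.0307
grasp_force: 70.3
```

Emit:
{"method": "jog_arm", "body": {"plan": [{"tx": 0, "ty": 0, "tz": 0.003, "ax": 0, "ay": 0, "az": 0, "grip": 0.2}, {"tx": 0, "ty": 0, "tz": 0.003, "ax": 0, "ay": 0, "az": 0, "grip": 0.2}, {"tx": 0, "ty": 0, "tz": 0.003, "ax": 0, "ay": 0, "az": 0, "grip": 0.2}]}}

```text
t: 11.1
eef_pos: [0.4852, 0.078, 0.1872]
orientation: [0.777, 0.629, 0.0, 0.0]
contact_force: [0.7, -1.7, -0.3]
gripper_width: 0.0304
grasp_force: 69.4
```

Emit:
{"method": "jog_arm", "body": {"plan": [{"tx": 0, "ty": 0, "tz": 0.003, "ax": 0, "ay": 0, "az": 0, "grip": 0.2}, {"tx": 0, "ty": 0, "tz": 0.003, "ax": 0, "ay": 0, "az": 0, "grip": 0.2}, {"tx": 0, "ty": 0, "tz": 0.002, "ax": 0, "ay": 0, "az": 0, "grip": 0.2}, {"tx": 0, "ty": 0, "tz": 0, "ax": 0, "ay": 0, "az": 0, "grip": 0.2}]}}

```text
t: 11.5
eef_pos: [0.485, 0.078, 0.1789]
orientation: [0.777, 0.629, -0.0, -0.0]
contact_force: [-0.5, 0.3, -0.4]
gripper_width: 0.0304
grasp_force: 69.4
```

Emit:
{"method": "jog_arm", "body": {"plan": [{"tx": 0, "ty": 0, "tz": 0.002, "ax": 0, "ay": 0, "az": 0, "grip": 0.2}, {"tx": 0, "ty": 0, "tz": 0.002, "ax": 0, "ay": 0, "az": 0, "grip": 0.2}, {"tx": 0, "ty": 0, "tz": 0, "ax": 0, "ay": 0, "az": 0, "grip": 0.2}, {"tx": 0, "ty": 0, "tz": 0, "ax": 0, "ay": 0, "az": 0, "grip": 0.2}]}}

```text
t: 11.9
eef_pos: [0.4852, 0.078, 0.1753]
orientation: [0.777, 0.629, -0.0, -0.0]
contact_force: [-0.2, 0.2, -0.5]
gripper_width: 0.0302
grasp_force: 69.4
```

```bash
python3 -c "
from h import *
import cv2
need([.485,.078,.174])
a=ctrl.camera('side')[90:210,190:290,::-1];b=ctrl.camera('top')[140:260,150:250,::-1]
cv2.imwrite('pics/p.png',cv2.resize(np.hstack([a,b]),None,fx=4,fy=4,interpolation=cv2.INTER_CUBIC))
for c in('side','top'):print([(d['position'],d['p']) for d in ctrl.look_for('cork',c)])"
```

```text
t 11.9 pos [0.4852 0.078  0.1753] yaw_y -12.01 tilt [-0. -0. -1.] d_tool [-0.     -0.0002  0.0013] w 0.0302 F [-0.2  0.2 -0.5] g 69.4015900853941 j6 1.79
[([0.5218, 0.0614, 0.0343], 0.48)]
[]
```

View pics/p.png

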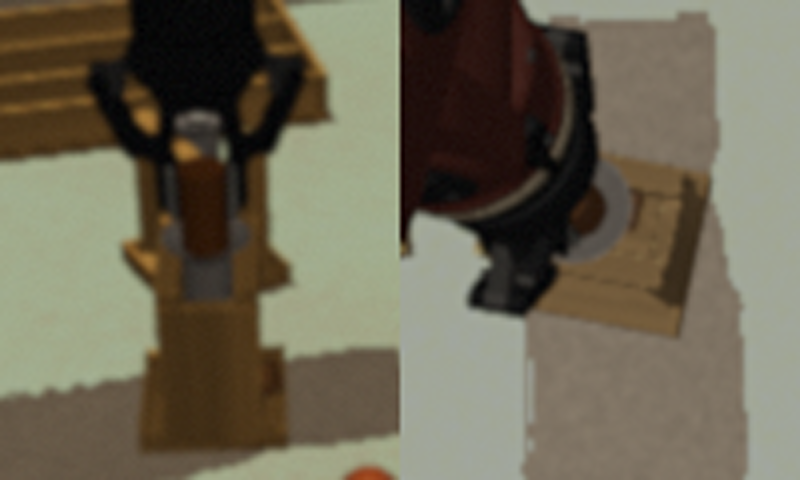

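The cork is visible in the tray at about (270,375) in the left crop, so it has dropped. I'll lower the last bit, then release.

Emit:
{"method": "jog_arm", "body": {"plan": [{"tx": 0, "ty": 0, "tz": 0.0015, "ax": 0, "ay": 0, "az": 0, "grip": 0.2}, {"tx": 0, "ty": 0, "tz": 0, "ax": 0, "ay": 0, "az": 0, "grip": 0.2}, {"tx": 0, "ty": 0, "tz": 0, "ax": 0, "ay": 0, "az": 0, "grip": 0.2}]}}

```text
t: 12.4
eef_pos: [0.4852, 0.078, 0.1738]
orientation: [0.777, 0.629, -0.0, -0.0]
contact_force: [-0.4, -0.2, -0.3]
gripper_width: 0.0309
grasp_force: 69.4
```

Emit:
{"method": "jog_arm", "body": {"plan": [{"tx": 0, "ty": 0, "tz": 0, "ax": 0, "ay": 0, "az": 0, "grip": 0.6}, {"tx": 0, "ty": 0, "tz": 0, "ax": 0, "ay": 0, "az": 0, "grip": 1}, {"tx": 0, "ty": 0, "tz": 0, "ax": 0, "ay": 0, "az": 0, "grip": 1}, {"tx": 0, "ty": 0, "tz": 0, "ax": 0, "ay": 0, "az": 0, "grip": 1}, {"tx": 0, "ty": 0, "tz": 0, "ax": 0, "ay": 0, "az": 0, "grip": 1}]}}

```text
t: 12.9
eef_pos: [0.4852, 0.078, 0.1738]
orientation: [0.777, 0.629, 0.0, 0.0]
contact_force: [-0.6, 0.3, -0.7]
gripper_width: 0.0855
grasp_force: 0.0
```

Emit:
{"method": "jog_arm", "body": {"plan": [{"tx": 0, "ty": 0, "tz": 0, "ax": 0, "ay": 0, "az": 0, "grip": 1}, {"tx": 0, "ty": 0, "tz": -0.02, "ax": 0, "ay": 0, "az": 0, "grip": 1}, {"tx": 0, "ty": 0, "tz": -0.04, "ax": 0, "ay": 0, "az": 0, "grip": 1}, {"tx": 0, "ty": 0, "tz": -0.04, "ax": 0, "ay": 0, "az": 0, "grip": 1}, {"tx": 0, "ty": 0, "tz": -0.03, "ax": 0, "ay": 0, "az": 0, "grip": 1}]}}

```text
t: 13.4
eef_pos: [0.4854, 0.078, 0.3062]
orientation: [0.777, 0.629, 0.001, 0.001]
contact_force: [1.0, -0.6, 0.2]
gripper_width: 0.0854
grasp_force: 0.0
```

Emit:
{"method": "jog_arm", "body": {"plan": [{"tx": -0.04, "ty": 0, "tz": 0, "ax": 0, "ay": 0, "az": 0, "grip": 1}, {"tx": -0.04, "ty": 0, "tz": 0, "ax": 0, "ay": 0, "az": 0, "grip": 1}, {"tx": -0.03, "ty": 0, "tz": 0, "ax": 0, "ay": 0, "az": 0, "grip": 1}, {"tx": 0, "ty": 0, "tz": 0, "ax": 0, "ay": 0, "az": 0, "grip": 1}, {"tx": 0, "ty": 0, "tz": 0, "ax": 0, "ay": 0, "az": 0, "grip": 1}]}}

```text
t: 13.9
eef_pos: [0.4623, -0.03, 0.3039]
orientation: [0.778, 0.629, 0.0, -0.0]
contact_force: [-0.0, 0.6, 0.6]
gripper_width: 0.0854
grasp_force: 0.0
```

```bash
python3 -c "
from h import *
import cv2
need([.485,.078,.174])
a=ctrl.camera('side')[90:210,190:290,::-1];b=ctrl.camera('top')[140:260,150:250,::-1]
cv2.imwrite('pics/e.png',cv2.resize(np.hstack([a,b]),None,fx=4,fy=4,interpolation=cv2.INTER_CUBIC))
for q in('cork','pusher'):
  for c in('side','top'):print(q,c,[(np.round(d['position'],3),d['p']) for d in ctrl.look_for(q,c)])
print(proj('side',[.485,.078,.186]),proj('top',[.485,.078,.186]))"
```

```text
t 13.9 pos [ 0.4623 -0.03    0.3039] yaw_y -12.1 tilt [ 2.e-04  3.e-04 -1.e+00] d_tool [ 0.1103 -0.0004  0.1299] w 0.0854 F [-0.   0.6  0.6] g 0.0 j6 1.56
cork side [(array([0.523, 0.059, 0.033]), 0.44)]
cork top []
pusher side [(array([0.484, 0.069, 0.162]), 0.75), (array([ 0.402, -0.351,  0.071]), 0.67), (array([ 0.503, -0.446,  0.134]), 0.58)]
pusher top [(array([ 0.506, -0.422,  0.152]), 0.56), (array([ 0.401, -0.339,  0.087]), 0.52)]
[239.79053954 131.12363489] [188.59196724 187.1777714 ]
```

View pics/e.png

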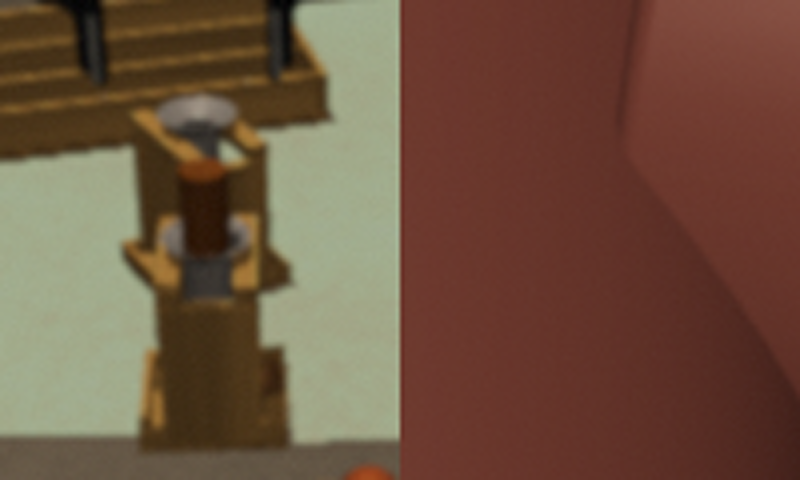

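The pusher stands upright, with its handle top at (240.4,131.6) against a predicted (239.8,131.1). The cork lies in the tray and the gripper is clear, so I'm handing in.

```bash
python3 -c "
from workcell import ctrl
print(ctrl.finish_job())"
```

```text
the job is handed in; nothing more can be done
None
```

I pushed the cork out of the blocked funnel into the tray and left the pusher standing upright in that funnel, with its handle down on the cone and the gripper clear; I handed the job in at about 14 s, and the system returned no verdict.

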